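# Cap the leak tester's port for its zero check

## Robot

A 6-joint arm with a two-finger parallel gripper is mounted at the origin on a cart in front of the work surface, level with it; the furniture and walls round the work are solid. World frame = base frame: x ahead of the robot, y to its left, z up, the work surface at z = 0. Lengths are in m, angles in rad, forces in N, time in s.
With the tool pointing down it reaches from about 0.375 to 0.9 m from the base axis. Payload 3.1 kg.
Tool frame: the origin (TCP) lies at the centre of the arm's flange, where the gripper is bolted on; the fingertips stand 173 mm ahead of it and the grasp point (between the pads) lies 155 mm ahead of it (tip_extent is the distance from the TCP to the fingertips, in m); z points along the fingers, y is the direction in which the jaws open and shut (so a half turn about z gives the same grasp; the last joint's range is limited). The gripper opens to 85 mm and grips with 20 to 120 N. Pads are 22 mm wide; open, the fingers measure 114 mm over their backs; the gripper's body (76 mm by 85 mm) begins 54 mm behind the grasp point. The pads swing forward as they close: fully open they stand 13 mm farther back than shut.
Start: joints at [-1.456, 0.527, 1.433, -0, 1.181, -0.178], TCP at [0.18, -0.598, 0.405] pointing down, gripper open.
Joint ranges: [-3.08, 3.08], [-0.75, 2.2], [0.22, 2.44], [-1.43, 4.57], [0, 2.65], [-2.85, 2.85]. Speed limits (rad/s): [2.79, 2.79, 3.14, 3.14, 3.14, 3.14].

## Interface

Orientations are given as a unit quaternion [x, y, z, w].
In Python, from station import sense, snapshot, sign_off, tip_extent gives the robot as it stands. The module is installed in compiled form; this text tells all that it offers.
- The arm moves only by the tool servo_tool, never from a script. Its argument "rows" is a list of rows, each a list of 3 entries, a list of its own where there are three numbers: the shift along the tool's x, y, z in mm, then the turn about the tool's z in degrees, then the opening, from -1 (shut) to 1 (fully open), so that 0 is half open. A call has 1 to 8 rows; each row is the pose to reach, as a shift and turn from the pose measured when the call began, along the tool's axes at that moment; what a row does not reach only later rows make up. A row lasts 1/10 s, in which the tool goes at most 50 mm and 8.59 degrees, less where a joint would pass 70% of its speed; a pose out of reach is approached as far as the arm can. A call with a gripper value outside its range is refused whole. The fingers move at their own pace and stop on an object; "force" is the grip in N (left out, the last holds). Time passes only in rows, so rows that repeat a pose let the fingers close. It gives the time, the measured TCP pose, the force and the opening at its end, in the units of the state.
- sense(): the state, without advancing time (a new reading comes with each control period).
- snapshot(name): name is "scene" or "top" or "wrist"; returns a dict with "image" (420x560x3 uint8, blue, green, red), "z_map" (420x560 float32, m along the optical axis (not along the pixel's ray), 0 where there is no reading), "vertical_fov" (degrees; the focal length in pixels is half the picture's height over the tangent of half this angle, whatever the lens; pixels are square), "cx", "cy" (the principal point, pixels), "cam_to_world" (4x4, takes a point from camera to world coordinates). Camera axes: x right, y down, z forward; pixel columns grow to the right and rows downward; lengths in m; the calibration is good to about 2 mm. The wrist camera is an equidistant fisheye: a pixel r from the principal point sees the ray r / f radians off the axis. A picture is of the moment at which its call begins.
- sign_off(): hands the job in, once; it reports no verdict.
The state is a dict: "t": time; "q": joint angles; "qd": joint speeds; "tau": joint torques, N m; "tcp_pos": TCP position; "tool_rot": TCP orientation; "force": force on the tool from outside, world axes, zero at the start; "ft_torque": the same for the moment, N m; "finger_gap": opening from 0.0 (shut) to 1.0 (fully open).
Only numpy, scipy, OpenCV 4.12 (cv2) and the standard library are available. Lean on these libraries where they do the work, as an engineer would, in place of code of your own. Each camera call takes 0.05 s, during which the arm holds its last target. There are 200 camera calls.

## Task

Get the mould cooling leak tester ready for its zero check: raise its stiff screen lid, which has a pull tab at its front edge, and leave it leaning back about 20 degrees past upright (110 degrees open) so that the screen can be read. Then set the knurled blanking cap, open end down, on the test port in the middle of the deck and turn it until the keyways hidden inside it drop over the port's cross pin. Push it fully home against the sprung valve stem and finish while still holding it down there with the gripper (let go, it would spring up), leaving the oil can and the hex key where they are.

Things in the scene. Friction and masses are not known exactly. Their poses are not given: they have to be found in the camera images.
- lid_tab (a point): Point on the black pull tab of the lid, a tongue 24 mm wide (along y) and 9 mm thick that sticks out 43 mm in front of the lid's front wall; this point is 30 mm in front of that wall, 13 mm from the free end. Its two side faces can be pinched here and turn between the pads as the lid swings. Axes are the lid's: x towards the hinge, z out of the lid's outer face.
- lid_hinge (a point): Middle of the lid's hinge line, at the rear upper edge of the tester's base, 70 mm behind the port's axis, 52 mm above the bench; the line runs along this frame's y (axes are the tester's: x to its rear, z up). With the lid shut, lid_tab is 170 mm in front of it (-x) and 20 mm above it.
- lid (a joint): Opening angle of the grey screen lid, rad: 0 shut, 1.57 upright, 1.92 wanted (110 degrees, leaning back), stop at 2.4; starts shut or ajar. Stiff hinge (0.55 N m friction): it stays where it is left; about 5 N at the tab moves it. The lid is a tray 140 x 224 mm, 41 mm deep; shut, it covers deck and port.
- port_seat (a point): On the test port's axis, on top of its brass hexagon base (46 mm wide), where the cap's rim rests when fully home. Axes are the tester's. The tester is fixed, base 140 (x) x 224 (y) mm, port in the middle; its deck is 10 mm below this point, its rim wall 8 mm above it.
- port_top (a point): Top of the port's steel spigot, 30 mm above port_seat; spigot diameter 29 mm, tapering to 22 mm over its top 4 mm. A 5 mm cross pin through it sticks out 4.6 mm on two opposite sides, its upper edge 14.5 mm above port_seat. The pin points in a random horizontal direction that no reading gives.
- stem (a joint): Travel of the brass valve stem (10 mm thick) that stands 8 mm above the middle of the spigot's top, m: 0 up, about 0.006 when the cap is fully home. Its spring pushes up with 5 N at first, 8 N there.
- cap_mid (a point): Centre of the knurled aluminium cap, 48 mm in diameter, 40 mm high, 0.13 to 0.24 kg; it stands open end down on the bench, closed top (red disc) up, z up. Bore 31 mm wide, 32 mm deep, with two opposite keyways 9 mm wide over the full depth, hidden inside. 34.5 mm above port_seat it rests on the pin; within 0.1 rad of a match (two, half a turn apart) it can sink; fully home it is 20 mm above.
- oil_can_mid (a point): Bystander: green oil can, body 64 mm in diameter and 80 mm high, thin brass spout up to 146 mm; this point is the middle of the body, 40 mm above the bench.
- hex_key_6: Bystander: black hex key, 88 x 36 mm, 6 mm thick, lying on the bench; origin under its centre.

How it is judged:
On the way, in this order (a step that is already met when the one before it is completed fails the run):
1. the lid stands 110 degrees open, within 10 degrees (value of joint lid between 1.745 and 2.095 rad), for 0.3 s.
2. the cap sits square on the port's spigot, its keyways dropped over the pin (horizontal distance between cap_mid and port_seat below 0.004 m and angle between cap_mid's own z axis and vertical below 0.12 rad and z of cap_mid in the frame of port_seat between 0.017 and 0.0285 m), for 0.1 s.
At the end, for the whole second after the job is handed in: lid 110 degrees open within 10; cap keyed over the pin and within 2 mm of fully home (cap_mid under 22 mm above port_seat, within 3 mm of the axis, upright within 4 degrees); stem pressed 3.5 mm or more; cap still and the fingers still pressing on it with 2 N or more (all of step 1 and horizontal distance between cap_mid and port_seat below 0.003 m and angle between cap_mid's own z axis and vertical below 0.07 rad and z of cap_mid in the frame of port_seat below 0.022 m and value of joint stem above 0.0035 m and contact force between cap and the fingers above 2 N and linear speed of cap below 0.02 m/s); the arm keeps its last pose, push and grip.
It fails at once if the oil can is shifted by more than 20 mm or tipped (distance of oil_can_mid from where it was at the start of the episode above 0.02 m or angle between oil_can_mid's own z axis and vertical above 0.3 rad).
It fails at once if the hex key is shifted by more than 20 mm (distance of hex_key_6 from where it was at the start of the episode above 0.02 m).
It also fails if it takes over 72 s, if anything falls off the work surface, if the arm or the gripper's body presses on something with over 40 N, if the wrist force passes 120 N, or if a joint passes its speed limit or range.

## Working session

There is one attempt and no reset: what is moved stays moved. The work goes in short steps, Python scripts to look and compute and a tool call to move; the robot and the scene stay as the last step left them, time stands still between calls to the robot, and variables do not carry over. Pictures are saved under pics/ and viewed, about 8 in all and at most 12, crops included, and the job is handed in when it is done.

Besides the shell and the picture viewer there is one more tool, called after ">>>" by a JSON object that holds its "method" and its "body", one argument or row to a line. servo_tool: Moves the arm, as the interface text tells. Its arguments: {"type":"object","properties":{"rows":{"type":"array"},"force":{"type":"number"}},"required":["rows"]}

```bash
mkdir -p pics; cat > h.py <<'E'
import numpy as np, cv2
from station import sense, snapshot, sign_off, tip_extent
from scipy.spatial.transform import Rotation as R
def f_of(s): return s["image"].shape[0]/2/np.tan(np.radians(s["vertical_fov"])/2)
def cloud(s):
    z=s["z_map"].astype(float); f=f_of(s); v,u=np.mgrid[:z.shape[0],:z.shape[1]]
    P=np.stack([(u-s["cx"])/f*z,(v-s["cy"])/f*z,z,np.ones_like(z)],-1)@s["cam_to_world"].T
    P=P[...,:3]; P[z==0]=np.nan; return P
def state():
    s=sense(); print({k:np.round(s[k],4).tolist() for k in("t","q","tcp_pos","tool_rot","force","ft_torque","finger_gap")})
    print(np.round(R.from_quat(s["tool_rot"]).as_matrix(),3).tolist()); return s
E
python3 - <<'E'
from h import *
state();print(tip_extent)
for n in("scene","top"):
    s=snapshot(n);cv2.imwrite(f"pics/{n}0.png",s["image"]);np.savez(f"/tmp/{n}.npz",**s)
    print(n,s["vertical_fov"],np.round(s["cam_to_world"],3).tolist())
E
```

```text
{'t': 0.0, 'q': [-1.4565, 0.5285, 1.4339, 0.0, 1.1814, -0.1785], 'tcp_pos': [0.1804, -0.5981, 0.4037], 'tool_rot': [0.9893, 0.1459, 0.0, -0.0011], 'force': [0.4444, -0.0608, 0.5287], 'ft_torque': [0.0, 0.0003, -0.0361], 'finger_gap': 1.0015}
[[0.957, 0.289, -0.0], [0.289, -0.957, 0.002], [0.0, -0.002, -1.0]]
0.1734
scene 42.713415459845656 [[0.438, -0.582, 0.685, -0.597], [-0.899, -0.284, 0.334, -0.546], [-0.0, -0.762, -0.648, 1.134], [0.0, 0.0, 0.0, 1.0]]
top 42.91871373265916 [[0.007, -0.98, 0.197, 0.287], [-1.0, -0.004, 0.016, 0.008], [-0.015, -0.197, -0.98, 1.306], [0.0, 0.0, 0.0, 1.0]]
```

View pics/scene0.png

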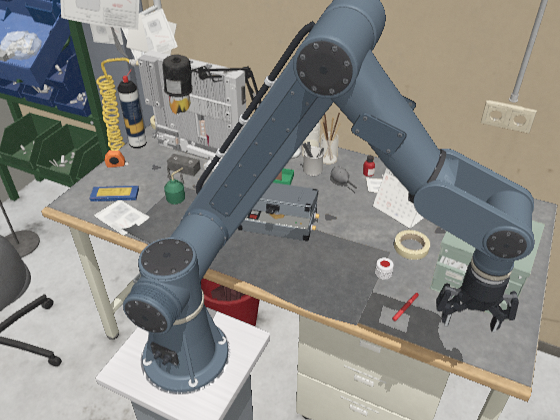

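View pics/top0.png

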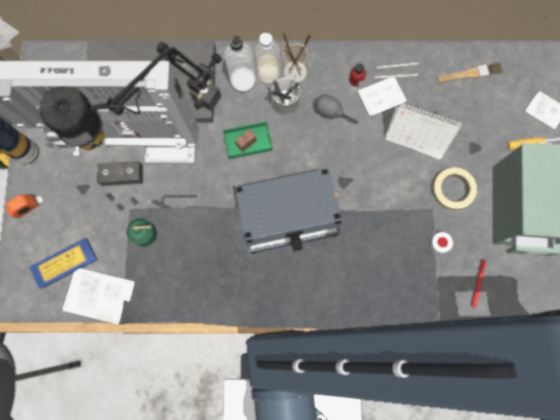

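The top view shows the tester with its tab at about (296,241), the cap at (442,242), the oil can at (141,233) and the hex key at about (180,197). Next I'll measure them.

```bash
python3 - <<'E'
from h import *
s=dict(np.load("/tmp/top.npz"));P=cloud(s);im=s["image"]
for u,v in [(442,242),(296,241),(297,247),(296,237),(240,187),(327,172),(336,224),(243,231),(252,246),(288,207),(288,190),(288,220),(141,233),(180,197),(293,236),(300,300)]:
    print((u,v),np.round(np.nanmedian(P[v-1:v+2,u-1:u+2].reshape(-1,3),0),4),im[v,u])
hsv=cv2.cvtColor(im,cv2.COLOR_BGR2HSV)
# cap: points above the bench near it
r=np.hypot(P[...,0]-P[242,442,0],P[...,1]-P[242,442,1])<.06
m=r&(P[...,2]>.034);q=P[m];print("cap top n",len(q),q.mean(0),q.min(0),q.max(0))
c=cv2.resize(im[160:260,225:350],(750,600),interpolation=cv2.INTER_CUBIC)
cv2.imwrite("pics/crop1.png",c)
# lid top face plane
m=np.zeros(im.shape[:2],bool);m[185:225,250:325]=1
q=P[m];q=q[np.isfinite(q[:,0])];A=np.c_[q[:,:2],np.ones(len(q))];co=np.linalg.lstsq(A,q[:,2],rcond=None)[0];print("plane",co,"tilt deg",np.degrees(np.arctan(np.hypot(*co[:2]))),np.std(A@co-q[:,2]))
E
```

```text
(442, 242) [ 0.4738 -0.3552  0.0411] [ 63  65 198]
(296, 241) [ 0.4622 -0.007   0.1229] [57 55 54]
(297, 247) [ 0.4481 -0.0092  0.1273] [54 52 52]
(296, 237) [ 0.4724 -0.007   0.1184] [46 44 44]
(240, 187) [0.5935 0.124  0.0927] [72 69 68]
(327, 172) [ 0.6299 -0.0798  0.0956] [83 81 77]
(336, 224) [ 0.5034 -0.0978  0.1119] [84 80 76]
(243, 231) [0.4846 0.1118 0.124 ] [122 117 113]
(252, 246) [0.4603 0.0953 0.0369] [207 207 207]
(288, 207) [0.5417 0.0112 0.1149] [137 131 124]
(288, 190) [0.5846 0.0114 0.1036] [135 129 123]
(288, 220) [0.5091 0.0111 0.1277] [135 129 122]
(141, 233) [0.4877 0.3564 0.0708] [108 138  82]
(180, 197) [0.5897 0.2822 0.0045] [111 113 114]
(293, 236) [ 4.745e-01 -3.000e-04  1.177e-01] [46 43 42]
(300, 300) [ 0.3368 -0.0184  0.002 ] [113 110 108]
cap top n 321 [ 0.47364451 -0.35377615  0.03990998] [ 0.44992639 -0.37815915  0.03407441] [ 0.49634433 -0.33086003  0.04770323]
plane [-0.28670467 -0.06029922  0.27165772] tilt deg 16.32937460816206 0.0022346133703819203
```

View pics/crop1.png

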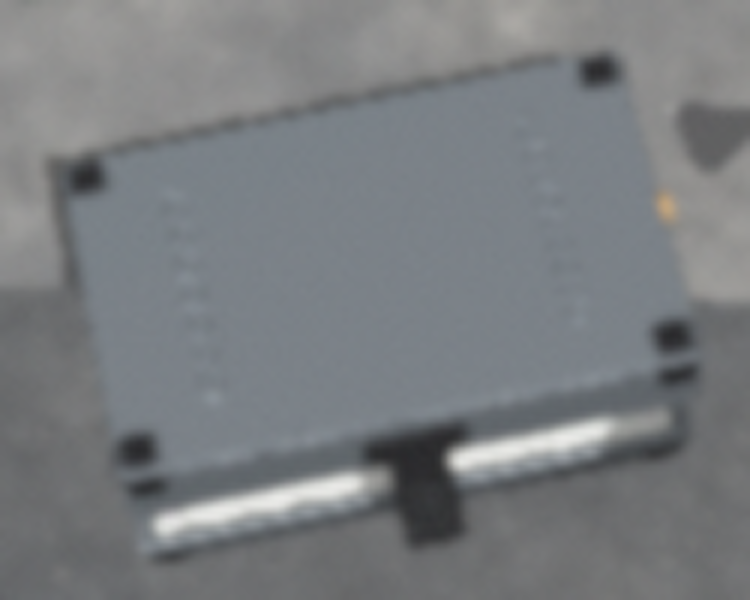

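The tester crop shows the lid ajar by about 16°, with the tab pointing towards the robot at yaw of about 11.5°. I'll fit its geometry.

```bash
cat >> h.py <<'E'
def lidfit(P,m):
    q=P[m];q=q[np.isfinite(q[:,0])]
    for _ in range(5):
        c=q.mean(0);n=np.linalg.svd(q-c,full_matrices=False)[2][2];n*=np.sign(n[2]);q=q[abs((q-c)@n)<.006]
    return c,n,q
E
python3 - <<'E'
from h import *
s=dict(np.load("/tmp/top.npz"));P=cloud(s);im=s["image"]
m=np.zeros(im.shape[:2],bool);m[185:222,250:325]=1
c,n,q=lidfit(P,m);th=np.arccos(n[2]);print("n",n,"tilt",np.degrees(th),"yaw n",np.degrees(np.arctan2(n[1],n[0])))
M=np.zeros_like(m);M[165:240,230:345]=1
a=M&(abs((P-c)@n)<.008)
a=cv2.morphologyEx(a.astype(np.uint8),cv2.MORPH_OPEN,np.ones((3,3)))
cn=max(cv2.findContours(a,0,1)[0],key=cv2.contourArea)[:,0]
# cast contour pixels on the fitted plane, box in plane
f=f_of(s);T=s["cam_to_world"];d=np.c_[(cn[:,0]-s["cx"])/f,(cn[:,1]-s["cy"])/f,np.ones(len(cn))]@T[:3,:3].T;o=T[:3,3]
W=o+d*(((c-o)@n)/(d@n))[:,None]
ey=np.cross(n,[np.cos(.2),np.sin(.2),0]);ey/=np.linalg.norm(ey);ex=np.cross(ey,n)
b=cv2.minAreaRect((np.c_[(W-c)@ex,(W-c)@ey]*1000).astype(np.float32));print("box mm",b)
bp=cv2.boxPoints(b)/1000;w=c+bp[:,:1]*ex+bp[:,1:]*ey;print(np.round(w,4))
i=np.argsort(w[:,0]);rear=w[i[2:]];fr=w[i[:2]]
e=rear[0]-rear[1];e*=np.sign(e[1]);yaw=np.arctan2(-e[0],e[1]);X=np.array([np.cos(yaw),np.sin(yaw),0]);Y=np.array([-np.sin(yaw),np.cos(yaw),0])
print("yaw",np.degrees(yaw))
H1=rear.mean(0)-X*.041*np.sin(th)-np.array([0,0,.041*np.cos(th)])
H2=w.mean(0)+X*(.07*np.cos(th)-.041*np.sin(th))-np.array([0,0,.07*np.sin(th)+.041*np.cos(th)])
for H in(H1,H2):
    tab=H+X*(-.17*np.cos(th)+.02*np.sin(th))+np.array([0,0,.17*np.sin(th)+.02*np.cos(th)])
    print("hinge",H.round(4),"port",(H-.07*X).round(4),"tab",tab.round(4))
t=(np.max(im,2)<75);t[:, :285]=0;t[:,306:]=0;t[:238]=0;t[252:]=0
q=P[t];print("tab px",len(q),np.nanmean(q,0),np.nanmin(q,0),np.nanmax(q,0), (q-H2)@X@[1]*0 if 0 else "", np.nanmedian((q-H2)@Y))
E
```

```text
n [0.2786531  0.05816379 0.95862893] tilt 16.538448663501942 yaw n 11.790172515221727
box mm ((-1.1027603149414062, 1.1225128173828125), (143.0496063232422, 224.50137329101562), 1.006567358970642)
[[ 0.4595  0.1093  0.1337]
 [ 0.5078 -0.11    0.133 ]
 [ 0.6417 -0.0804  0.0922]
 [ 0.5934  0.1389  0.093 ]]
yaw 12.424082532688148
hinge [0.6061 0.0268 0.0533] port [0.5377 0.0117 0.0533] tab [ 0.4525 -0.0071  0.1209]
hinge [0.6047 0.0264 0.0537] port [0.5363 0.0113 0.0537] tab [ 0.4511 -0.0075  0.1213]
tab px 120 [ 0.4565532  -0.00666705  0.12225334] [ 0.44163528 -0.02033739  0.0260838 ] [0.47434021 0.00639108 0.13478871]  -0.00024841339263749154
```

>>> {"method": "servo_tool", "body": {
  "rows": [
    [[27,-30,0],0.6,1],
    [[54,-61,0],1.2,1],
    [[81,-92,0],1.8,1],
    [[108,-123,0],2.4,1],
    [[135,-154,0],3,1],
    [[162,-185,0],3.6,1],
    [[189,-216,0],4.2,1],
    [[216,-245,0],4.6,1]
  ],
  "force": 40
}}

```text
t: 0.9
tcp_pos: [0.3167, -0.2993, 0.4042]
tool_rot: [0.994, 0.106, -0.0, -0.001]
force: [0.5, -0.2, -0.3]
finger_gap: 1.002
```

>>> {"method": "servo_tool", "body": {
  "rows": [
    [[28,-37,0],0,1],
    [[56,-74,0],0,1],
    [[84,-111,0],0,1],
    [[112,-148,0],0,1],
    [[140,-185,0],0,1],
    [[168,-222,0],0,1],
    [[193,-257,0],0,1],
    [[193,-257,0],0,1]
  ]
}}

```text
t: 1.7
tcp_pos: [0.4523, -0.0034, 0.4048]
tool_rot: [0.994, 0.109, 0.0, -0.002]
force: [0.5, -0.5, 0.2]
finger_gap: 1.002
```

```bash
python3 - <<'E'
from h import *
state()
s=snapshot("wrist");cv2.imwrite("pics/w1.png",s["image"]);np.savez("/tmp/w1.npz",**s);print(s["vertical_fov"],s["cx"],s["cy"])
E
```

```text
{'t': 1.7, 'q': [-0.2567, 0.2959, 1.8489, 0.0048, 0.9976, 1.0928], 'tcp_pos': [0.4523, -0.0034, 0.4048], 'tool_rot': [0.994, 0.1091, 0.0004, -0.002], 'force': [0.4897, -0.4742, 0.1827], 'ft_torque': [0.0137, 0.0282, -0.0098], 'finger_gap': 1.0017}
[[0.976, 0.217, 0.0], [0.217, -0.976, 0.004], [0.001, -0.004, -1.0]]
65.70646984690485 276.4696361915468 218.89663885120788
```

View pics/w1.png

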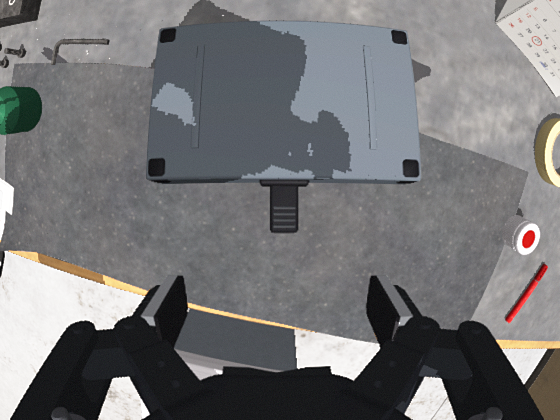

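The wrist view shows the tab at (284,208), slightly right of the finger mid-line at 278, which agrees with the 4 mm residual. I'll descend and pinch.

>>> {"method": "servo_tool", "body": {
  "rows": [
    [[-2,4,30],0.3,1],
    [[-2,4,65],0.3,1],
    [[-2,4,100],0.3,1],
    [[-2,4,120],0.3,1],
    [[-2,4,134],0.3,1],
    [[-2,4,134],0.3,1]
  ]
}}

```text
t: 2.35
tcp_pos: [0.4495, -0.0104, 0.269]
tool_rot: [0.994, 0.105, -0.003, -0.002]
force: [-0.0, 0.2, 0.5]
finger_gap: 1.0
```

>>> {"method": "servo_tool", "body": {
  "rows": [
    [[0,0,0],0,-0.2],
    [[0,0,0],0,-0.6],
    [[0,0,0],0,-0.9],
    [[0,0,0],0,-0.9],
    [[0,0,0],0,-0.9],
    [[0,0,0],0,-0.9],
    [[0,0,0],0,-0.9],
    [[0,0,0],0,-0.9]
  ]
}}

```text
t: 3.15
tcp_pos: [0.4493, -0.01, 0.2691]
tool_rot: [0.994, 0.105, -0.003, -0.003]
force: [-0.1, 5.5, 1.3]
finger_gap: 0.269
```

```bash
python3 - <<'E'
from h import *
state()
s=snapshot("wrist");cv2.imwrite("pics/w2.png",s["image"])
H=np.array([.6053,.0266,.052]);yaw=np.radians(12.2);X=np.array([np.cos(yaw),np.sin(yaw),0])
t=np.array(sense()["tcp_pos"])-[0,0,.155]-H
print("rel hinge", t@X, t[2], np.hypot(t@X,t[2]), np.degrees(np.arctan2(t[2],-t@X))-6.71)
E
```

```text
{'t': 3.15, 'q': [-0.2726, 0.5417, 1.9841, 0.0048, 0.6231, 1.0844], 'tcp_pos': [0.4493, -0.01, 0.2691], 'tool_rot': [0.9945, 0.1048, -0.0028, -0.0026], 'force': [-0.0567, 5.5479, 1.2781], 'ft_torque': [0.7252, -0.1624, -0.0205], 'finger_gap': 0.2692}
[[0.978, 0.208, -0.006], [0.208, -0.978, 0.005], [-0.005, -0.006, -1.0]]
rel hinge -0.16021545602000667 0.06207231956159772 0.171819571654267 14.467876450599437
```

View pics/w2.png

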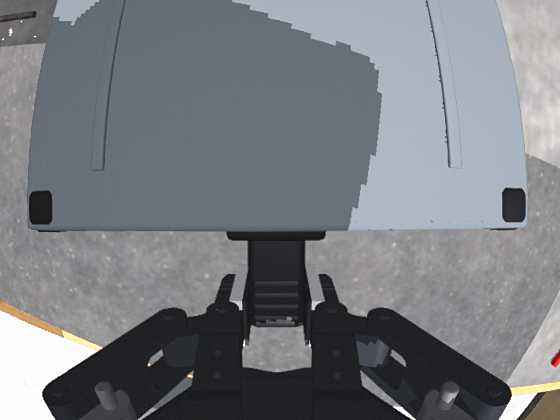

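The tab sits pinched between the pads at about (277,290). Now I'll swing it along the arc.

>>> {"method": "servo_tool", "body": {
  "rows": [
    [[7,-1,-16],0,-0.9],
    [[16,-2,-32],0,-0.9],
    [[26,-2,-46],0,-0.9],
    [[39,-2,-60],0,-0.9],
    [[52,-2,-72],0,-0.9],
    [[66,-2,-82],0,-0.9],
    [[82,-2,-91],0,-0.9],
    [[82,-2,-91],0,-0.9]
  ]
}}

```text
t: 4.0
tcp_pos: [0.53, 0.0081, 0.36]
tool_rot: [0.994, 0.105, -0.004, -0.002]
force: [-2.0, -1.6, 5.3]
finger_gap: 0.272
```

```bash
cat > l.py <<'E'
from h import *
state()
H=np.array([.6053,.0266,.052]);yaw=np.radians(12.2);X=np.array([np.cos(yaw),np.sin(yaw),0])
t=np.array(sense()["tcp_pos"])-[0,0,.155]-H
print("rel hinge", t@X, t@[-X[1],X[0],0],t[2], np.hypot(t@X,t[2]), np.degrees(np.arctan2(t[2],-t@X)))
E
python3 l.py
```

```text
{'t': 4.0, 'q': [-0.1959, 0.4629, 1.7146, 0.0012, 0.9727, 1.1631], 'tcp_pos': [0.53, 0.0081, 0.36], 'tool_rot': [0.9944, 0.1054, -0.004, -0.0018], 'force': [-1.9738, -1.6071, 5.2795], 'ft_torque': [-0.3703, 0.7854, -0.0561], 'finger_gap': 0.2724}
[[0.978, 0.21, -0.008], [0.21, -0.978, 0.003], [-0.008, -0.004, -1.0]]
rel hinge -0.07753990177512095 -0.002132089554451799 0.15295249323763618 0.17148440615666646 63.1170813643316
```

>>> {"method": "servo_tool", "body": {
  "rows": [
    [[19,0,-9],0,-0.9],
    [[39,0,-15],0,-0.9],
    [[60,0,-18],0,-0.9],
    [[81,0,-19],0,-0.9],
    [[102,0,-17],0,-0.9],
    [[122,0,-13],0,-0.9],
    [[140,0,-7],0,-0.9],
    [[150,0,-3],0,-0.9]
  ]
}}

```text
t: 4.8
tcp_pos: [0.6767, 0.0403, 0.362]
tool_rot: [0.994, 0.106, -0.005, -0.002]
force: [-3.4, 3.0, 8.8]
finger_gap: 0.271
```

>>> {"method": "servo_tool", "body": {
  "rows": [
    [[0,0,0],0,-0.9],
    [[0,0,0],0,-0.9],
    [[0,0,0],0,-0.9]
  ]
}}

```text
t: 5.1
tcp_pos: [0.6767, 0.0403, 0.3619]
tool_rot: [0.994, 0.106, -0.004, -0.002]
force: [2.4, 2.2, 0.1]
finger_gap: 0.273
```

```bash
python3 l.py; python3 - <<'E'
from h import *
s=snapshot("scene");cv2.imwrite("pics/s2.png",s["image"]);np.savez("/tmp/s2.npz",**s)
s=snapshot("top");np.savez("/tmp/t2.npz",**s);cv2.imwrite("pics/t2.png",s["image"])
E
```

```text
{'t': 5.1, 'q': [-0.1054, 0.6462, 1.3272, 0.0028, 1.1767, 1.2521], 'tcp_pos': [0.6767, 0.0403, 0.3619], 'tool_rot': [0.9944, 0.1059, -0.0039, -0.0021], 'force': [2.3771, 2.2349, 0.0854], 'ft_torque': [0.0222, -0.1264, 0.0497], 'finger_gap': 0.2732}
[[0.978, 0.211, -0.008], [0.211, -0.978, 0.003], [-0.007, -0.005, -1.0]]
rel hinge 0.07269614898448977 -0.0016581412189193216 0.1549407061784975 0.1711471662291451 115.13535431244635
```

View pics/s2.png

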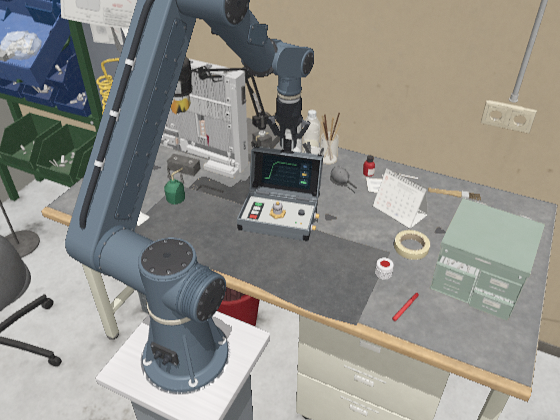

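The scene view shows the lid standing open with the screen visible and the port on the deck. I'll release and rise.

>>> {"method": "servo_tool", "body": {
  "rows": [
    [[0,0,0],0,-0.2],
    [[0,0,0],0,0.2],
    [[0,0,0],0,0.6],
    [[0,0,0],0,0.6],
    [[0,0,-25],0,0.6],
    [[0,0,-60],0,0.6],
    [[0,0,-90],0,1],
    [[0,0,-90],0,1]
  ]
}}

```text
t: 6.0
tcp_pos: [0.6784, 0.0399, 0.4579]
tool_rot: [0.994, 0.106, 0.001, -0.001]
force: [-0.2, -0.4, 0.1]
finger_gap: 1.002
```

```bash
python3 - <<'E'
from h import *
state()
s=snapshot("scene");np.savez("/tmp/s3.npz",**s);P=cloud(s);im=s["image"]
# screen inner plane near px (285,172)
H=np.array([.6053,.0266,.052]);yaw=np.radians(12.2);X=np.array([np.cos(yaw),np.sin(yaw),0]);Y=np.array([-X[1],X[0],0])
r=P-H;x=r@X;y=r@Y;z=r[...,2]
m=(abs(y)<.085)&(z>.04)&(z<.11)&(x>-.03)&(x<.12)
c,n,q=lidfit(P,m);n*=-np.sign(n@X);print(m.sum(),len(q),"opening",90+np.degrees(np.arctan2(n[2],-n@X)), "yaw",np.degrees(np.arctan2(-n[1],-n[0])))
# port: brass hexagon/steel pixels
m=(np.hypot(x+.07,y)<.035)&(z>.005)&(z<.05);q=P[m];print(len(q),q.mean(0),q.max(0))
t=snapshot("top");np.savez("/tmp/t3.npz",**t);P=cloud(t);r=P-H;x=r@X;y=r@Y;z=r[...,2]
m=(np.hypot(x+.07,y)<.03)&(z>.012)&(z<.03);q=P[m];print("spigot top view",len(q),q.mean(0),q.min(0),q.max(0))
c=cv2.resize(t["image"][150:260,230:340],(600,600),interpolation=cv2.INTER_CUBIC);cv2.imwrite("pics/t3.png",c)
E
```

```text
{'t': 6.0, 'q': [-0.1058, 0.5561, 1.2224, 0.0025, 1.3608, 1.2524], 'tcp_pos': [0.6784, 0.0399, 0.4579], 'tool_rot': [0.9944, 0.1058, 0.0014, -0.001], 'force': [-0.1839, -0.405, 0.1103], 'ft_torque': [0.0443, -0.008, -0.0414], 'finger_gap': 1.0018}
[[0.978, 0.21, 0.003], [0.21, -0.978, 0.002], [0.003, -0.002, -1.0]]
1103 970 opening 106.55232539174452 yaw 12.202147511335678
76 [0.52980456 0.00850477 0.06872245] [0.54725874 0.02666712 0.08428157]
spigot top view 108 [0.53696626 0.01057877 0.07414348] [ 0.52439218 -0.00291471  0.0642202 ] [0.55111154 0.02303689 0.08166412]
```

View pics/t3.png

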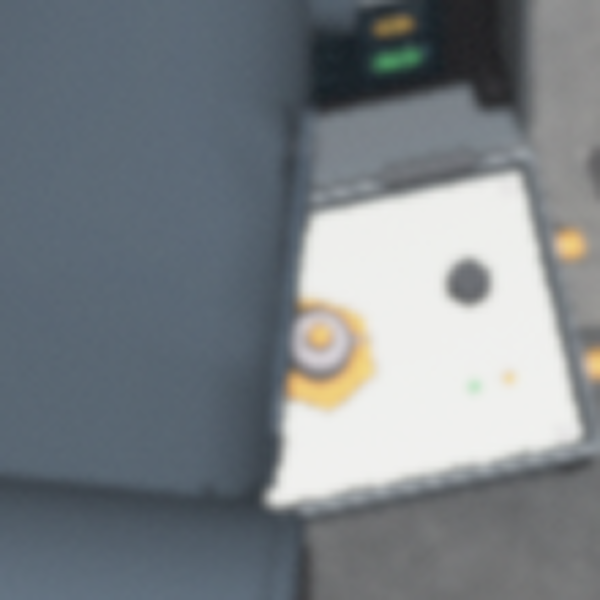

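>>> {"method": "servo_tool", "body": {
  "rows": [
    [[-30,36,0],0,1],
    [[-60,72,0],0,1],
    [[-90,108,0],0,1],
    [[-120,144,0],0,1],
    [[-150,180,0],0,1],
    [[-180,216,0],0,1],
    [[-210,252,0],0,1],
    [[-240,288,0],0,1]
  ]
}}

```text
t: 6.9
tcp_pos: [0.5017, -0.2933, 0.4511]
tool_rot: [0.994, 0.106, -0.005, -0.003]
force: [0.5, -0.2, 0.2]
finger_gap: 1.0
```

```bash
python3 - <<'E'
from h import *
state()
t=snapshot("top");np.savez("/tmp/t4.npz",**t);P=cloud(t);im=t["image"]
hsv=cv2.cvtColor(im,cv2.COLOR_BGR2HSV)
f=f_of(t);T=t["cam_to_world"]
def ray(u,v,z):
    d=T[:3,:3]@[(u-t["cx"])/f,(v-t["cy"])/f,1];o=T[:3,3];return o+d*(z-o[2])/d[2]
# red disc
m=((hsv[...,0]<8)|(hsv[...,0]>172))&(hsv[...,1]>120);m[:, :425]=0;m[:,460:]=0;m[:230]=0;m[255:]=0
v,u=np.nonzero(m);print("red",len(u),ray(u.mean(),v.mean(),.04))
# orange brass
m=(hsv[...,0]>8)&(hsv[...,0]<28)&(hsv[...,1]>90);m[:, :265]=0;m[:,310:]=0;m[:190]=0;m[235:]=0
v,u=np.nonzero(m);print("brass px",len(u),u.mean(),v.mean())
H=np.array([.6053,.0266,.052]);yaw=np.radians(12.2);X=np.array([np.cos(yaw),np.sin(yaw),0]);Y=np.array([-X[1],X[0],0])
r=P-H;x=r@X;y=r@Y;z=r[...,2]
m=(np.hypot(x+.07,y)<.03)&(z>.015)&(z<.03);q=P[m];print("spigot",len(q),q.mean(0),np.percentile(q,[3,97],0))
m=(P[...,1]<-.38)&(P[...,1]>-.6)&(P[...,2]>.06)&(P[...,2]<.3);q=P[m];print("box",q.min(0),q.max(0))
a=cv2.resize(im[180:240,255:325],(700,600),interpolation=cv2.INTER_CUBIC);cv2.imwrite("pics/t4.png",a)
w=snapshot("wrist");np.savez("/tmp/w4.npz",**w);cv2.imwrite("pics/w4.png",w["image"])
E
```

```text
{'t': 6.9, 'q': [-0.7208, 0.4197, 1.4869, -0.0022, 1.2462, 0.6388], 'tcp_pos': [0.5017, -0.2933, 0.4511], 'tool_rot': [0.9944, 0.1058, -0.0046, -0.0034], 'force': [0.4574, -0.2108, 0.1796], 'ft_torque': [-0.0246, -0.0179, -0.0633], 'finger_gap': 1.0004}
[[0.978, 0.21, -0.01], [0.21, -0.978, 0.006], [-0.008, -0.008, -1.0]]
red 0 [nan nan nan]
brass px 8 287.5 209.75
spigot 34 [0.54641124 0.01323365 0.07449699] [[0.54168284 0.00182411 0.0702079 ]
 [0.55099941 0.02542313 0.08081037]]
box [ 0.43654955 -0.59988254  0.06000097] [ 1.04683999 -0.38000301  0.1892037 ]<stdin>:10: RuntimeWarning: Mean of empty slice.
  ret = ret.dtype.type(ret / rcount)
```

View pics/t4.png

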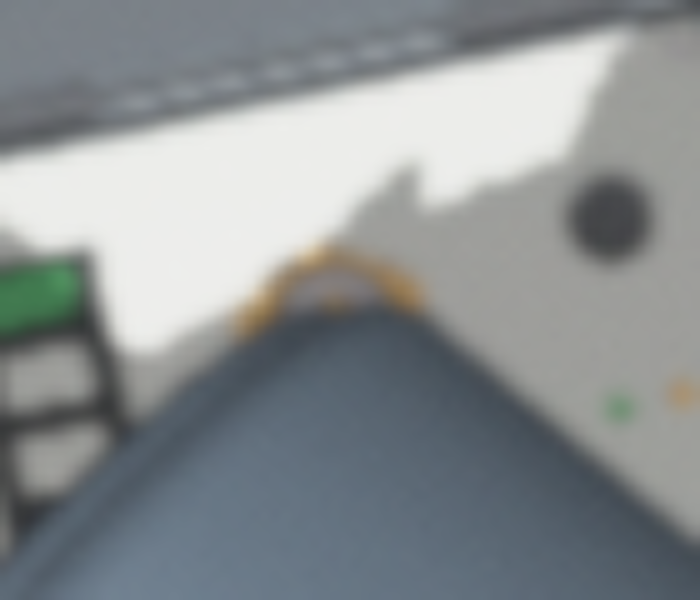

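The arm still half hides the port. I'll use the wrist camera for the cap now, and for the port later from above it.

```bash
cat >> h.py <<'E'
def wray(s,u,v,z):
    f=f_of(s);a,b=u-s["cx"],v-s["cy"];r=np.hypot(a,b)+1e-9;t=r/f
    T=s["cam_to_world"];d=T[:3,:3]@[np.sin(t)*a/r,np.sin(t)*b/r,np.cos(t)];o=T[:3,3];return o+d*(z-o[2])/d[2]
def redcap(s,z=.04):
    h=cv2.cvtColor(s["image"],cv2.COLOR_BGR2HSV);m=(((h[...,0]<8)|(h[...,0]>172))&(h[...,1]>110)).astype(np.uint8)
    m=cv2.morphologyEx(m,cv2.MORPH_CLOSE,np.ones((3,3)))
    for c in cv2.findContours(m,0,1)[0]:
        if cv2.contourArea(c)>60:
            (u,v),ax,_=cv2.fitEllipse(c);print("red",round(u,1),round(v,1),np.round(ax,1),cv2.contourArea(c),wray(s,u,v,z).round(4))
E
python3 - <<'E'
from h import *
s=dict(np.load("/tmp/w4.npz"));redcap(s);print(np.round(s["cam_to_world"],3).tolist())
s=dict(np.load("/tmp/w1.npz"));redcap(s)
E
```

```text
red 358.9 277.0 [  7.7 108.7] 527.0 [ 0.392  -0.4349  0.04  ]
red 318.2 210.6 [19.6 20.4] 311.5 [ 0.4713 -0.3568  0.04  ]
red 26.1 142.6 [10.  12.1] 87.0 [0.4897 0.0706 0.04  ]
[[0.205, -0.93, -0.305, 0.572], [-0.979, -0.195, -0.062, -0.284], [-0.002, 0.311, -0.95, 0.421], [0.0, 0.0, 0.0, 1.0]]
red 525.9 294.0 [ 6.3 95.6] 380.0 [ 0.3886 -0.4064  0.04  ]
red 528.1 238.7 [10.7 18.1] 150.0 [ 0.4712 -0.3572  0.04  ]
```

>>> {"method": "servo_tool", "body": {
  "rows": [
    [[-14,18,0],0,1],
    [[-28,36,30],0,1],
    [[-43,55,60],0,1],
    [[-43,55,95],0,1],
    [[-43,55,130],0,1],
    [[-43,55,150],0,1],
    [[-43,55,150],0,1]
  ]
}}

```text
t: 7.7
tcp_pos: [0.467, -0.357, 0.2967]
tool_rot: [0.995, 0.102, -0.008, -0.007]
force: [0.3, 0.4, -0.7]
finger_gap: 0.999
```

```bash
python3 - <<'E'
from h import *
state();s=snapshot("wrist");redcap(s);cv2.imwrite("pics/w5.png",s["image"])
t=snapshot("scene");T=t["cam_to_world"];h=cv2.cvtColor(t["image"],cv2.COLOR_BGR2HSV)
m=((h[...,0]<8)|(h[...,0]>172))&(h[...,1]>110);m[:, :370]=0;m[:,400:]=0;m[:250]=0;m[285:]=0
v,u=np.nonzero(m);f=f_of(t);d=T[:3,:3]@[(u.mean()-t["cx"])/f,(v.mean()-t["cy"])/f,1];o=T[:3,3];print(len(u),"scene cap",o+d*(.04-o[2])/d[2])
E
```

```text
{'t': 7.7, 'q': [-0.8415, 0.6222, 1.6157, -0.0068, 0.9237, 0.5282], 'tcp_pos': [0.467, -0.357, 0.2967], 'tool_rot': [0.9947, 0.1024, -0.0081, -0.0065], 'force': [0.2984, 0.4003, -0.6536], 'ft_torque': [0.0465, -0.0503, 0.0015], 'finger_gap': 0.9993}
[[0.979, 0.204, -0.017], [0.204, -0.979, 0.011], [-0.015, -0.015, -1.0]]
red 345.9 322.9 [ 12.3 101.1] 824.0 [ 0.3861 -0.4311  0.04  ]
red 384.2 269.6 [11.6 15.2] 118.5 [ 0.4422 -0.447   0.04  ]
red 282.6 213.3 [34.6 35.8] 971.0 [ 0.4715 -0.3567  0.04  ]
42 scene cap [ 0.47112476 -0.3557367   0.04      ]
```

>>> {"method": "servo_tool", "body": {
  "rows": [
    [[8,4,10],0,1],
    [[8,4,40],0,1],
    [[8,4,75],0,1],
    [[8,4,100],0,1],
    [[8,4,117],0,1],
    [[8,4,117],0,1],
    [[8,4,117],0,1]
  ]
}}

```text
t: 8.5
tcp_pos: [0.4763, -0.3604, 0.184]
tool_rot: [0.995, 0.103, -0.005, -0.002]
force: [0.5, -0.2, 0.5]
finger_gap: 0.994
```

```bash
python3 - <<'E'
from h import *
s=state();z=R.from_quat(s["tool_rot"]).as_matrix()[:,2];print("grasp",np.array(s["tcp_pos"])+.155*z)
E
```

```text
{'t': 8.5, 'q': [-0.8335, 0.8068, 1.6387, -0.0083, 0.706, 0.5378], 'tcp_pos': [0.4763, -0.3604, 0.184], 'tool_rot': [0.9947, 0.1027, -0.0051, -0.0024], 'force': [0.5227, -0.2054, 0.4986], 'ft_torque': [0.0078, -0.0009, -0.0129], 'finger_gap': 0.9943}
[[0.979, 0.204, -0.011], [0.204, -0.979, 0.004], [-0.01, -0.006, -1.0]]
grasp [ 0.4746848  -0.35979174  0.02900124]
```

>>> {"method": "servo_tool", "body": {
  "rows": [
    [[-2.5,-4,5],0,1],
    [[-2.5,-4,5],0,1],
    [[-2.5,-4,5],0,0.4],
    [[-2.5,-4,5],0,0],
    [[-2.5,-4,5],0,-0.2],
    [[-2.5,-4,5],0,-0.4],
    [[-2.5,-4,5],0,-0.6],
    [[-2.5,-4,5],0,-0.6]
  ],
  "force": 60
}}

```text
t: 9.3
tcp_pos: [0.4732, -0.3572, 0.1798]
tool_rot: [0.995, 0.103, -0.005, -0.002]
force: [-0.8, 0.8, 5.2]
finger_gap: 0.547
```

>>> {"method": "servo_tool", "body": {
  "rows": [
    [[0,0,0],0,-0.6],
    [[0,0,0],0,-0.6]
  ]
}}

```text
t: 9.5
tcp_pos: [0.4732, -0.3572, 0.1799]
tool_rot: [0.995, 0.103, -0.005, -0.002]
force: [0.0, 0.2, 2.5]
finger_gap: 0.548
```

```bash
python3 - <<'E'
from h import *
s=state();z=R.from_quat(s["tool_rot"]).as_matrix()[:,2];print("grasp",np.array(s["tcp_pos"])+.155*z)
s=snapshot("wrist");redcap(s);cv2.imwrite("pics/w6.png",s["image"])
E
```

```text
{'t': 9.5, 'q': [-0.8338, 0.8103, 1.6513, -0.0085, 0.6882, 0.5378], 'tcp_pos': [0.4732, -0.3572, 0.1799], 'tool_rot': [0.9947, 0.1027, -0.0046, -0.0017], 'force': [0.013, 0.2159, 2.5482], 'ft_torque': [-0.014, 0.0021, 0.0164], 'finger_gap': 0.5477}
[[0.979, 0.204, -0.01], [0.204, -0.979, 0.002], [-0.009, -0.004, -1.0]]
grasp [ 0.47175974 -0.35685113  0.02487057]
red 394.0 394.4 [18.  27.8] 358.0 [ 0.4304 -0.4279  0.04  ]
red 276.3 314.2 [54.3 66.6] 2839.5 [ 0.4721 -0.3568  0.04  ]
```

View pics/w6.png

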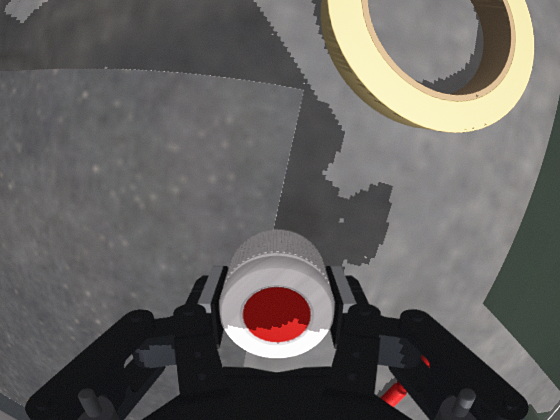

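The wrist view shows the cap (red disc at (276,314)) held squarely between the pads. I'll lift and carry it to a viewing pose short of the port.

>>> {"method": "servo_tool", "body": {
  "rows": [
    [[0,0,-30],0,-0.6],
    [[0,0,-70],0,-0.6],
    [[0,0,-110],0,-0.6],
    [[0,0,-150],0,-0.6],
    [[0,0,-180],0,-0.6],
    [[8,-35,-180],0,-0.6],
    [[17,-75,-180],0,-0.6],
    [[17,-75,-180],0,-0.6]
  ]
}}

```text
t: 10.35
tcp_pos: [0.4749, -0.2758, 0.3592]
tool_rot: [0.995, 0.104, -0.007, -0.005]
force: [0.1, 0.7, -1.8]
finger_gap: 0.548
```

>>> {"method": "servo_tool", "body": {
  "rows": [
    [[8,-35,0],0,-0.6],
    [[16,-72,0],0,-0.6],
    [[24,-109,0],0,-0.6],
    [[32,-146,0],0,-0.6],
    [[40,-183,0],0,-0.6],
    [[48,-220,0],0,-0.6],
    [[60,-273,0],0,-0.6],
    [[60,-273,0],0,-0.6]
  ]
}}

```text
t: 11.15
tcp_pos: [0.4757, 0.008, 0.361]
tool_rot: [0.994, 0.107, -0.008, -0.006]
force: [-0.4, 0.0, -2.2]
finger_gap: 0.546
```

>>> {"method": "servo_tool", "body": {
  "rows": [
    [[0,0,0],0,-0.6],
    [[0,0,0],0,-0.6]
  ]
}}

```text
t: 11.35
tcp_pos: [0.4757, 0.0077, 0.3606]
tool_rot: [0.994, 0.107, -0.009, -0.006]
force: [0.0, 0.7, -1.2]
finger_gap: 0.549
```

```bash
python3 - <<'E'
from h import *
state();s=snapshot("wrist");np.savez("/tmp/w7.npz",**s);redcap(s);cv2.imwrite("pics/w7.png",s["image"])
E
```

```text
{'t': 11.35, 'q': [-0.221, 0.3986, 1.8404, 0.0083, 0.9231, 1.1297], 'tcp_pos': [0.4757, 0.0077, 0.3606], 'tool_rot': [0.9942, 0.1073, -0.0086, -0.0064], 'force': [0.0493, 0.6707, -1.15], 'ft_torque': [-0.0029, 0.0309, -0.0101], 'finger_gap': 0.5492}
[[0.977, 0.213, -0.019], [0.213, -0.977, 0.011], [-0.016, -0.015, -1.0]]
red 541.2 317.1 [ 6.7 90.2] 362.5 [ 0.3907 -0.3989  0.04  ]
red 276.4 314.1 [54.3 66.7] 2840.5 [ 0.3485 -0.0149  0.04  ]
red 216.8 168.0 [15.9 28.1] 325.5 [0.4898 0.0715 0.04  ]
```

View pics/w7.png

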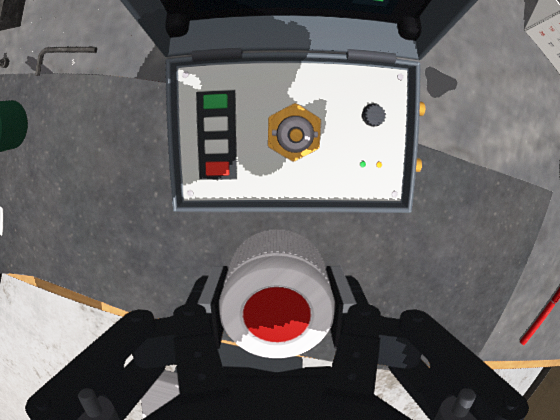

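The wrist view shows the port with the brass stem at (295,135) on the hexagon, both clear of the cap. I'll measure its axis.

```bash
cat >> h.py <<'E'
def port(s,save=None):
    h=cv2.cvtColor(s["image"],cv2.COLOR_BGR2HSV);br=((h[...,0]>8)&(h[...,0]<30)&(h[...,1]>90)).astype(np.uint8)
    br[:95]=0;br[175:]=0;br[:,262:][:,66:]=0;br[:,:262]=0
    n,l,st,ce=cv2.connectedComponentsWithStats(br)
    for i in range(1,n):
        if st[i,4]>20: print("brass",st[i].tolist(),ce[i].round(1),"z82",wray(s,*ce[i],.082).round(4))
    hull=cv2.convexHull(np.argwhere(br)[:,::-1].astype(np.int32));W=np.array([wray(s,*p,.044) for p in hull[:,0]])
    b=cv2.minEnclosingCircle((W[:,:2]*1e3).astype(np.float32));print("hex",b)
    m=cv2.moments((W[:,:2]*1e4).astype(np.float32));print("hex centroid mm",m["m10"]/m["m00"]/10,m["m01"]/m["m00"]/10)
    if save: cv2.imwrite(save,cv2.resize(s["image"][95:175,250:340],(720,640)[:2],interpolation=cv2.INTER_CUBIC)[:600])
E
python3 - <<'E'
from h import *
s=dict(np.load("/tmp/w7.npz"));port(s,"pics/p7.png")
E
```

```text
brass [268, 103, 53, 58, 1214] [292.8 130.3] z82 [0.5391 0.0132 0.082 ]
brass [290, 128, 13, 14, 144] [295.7 134.7] z82 [0.5363 0.0103 0.082 ]
hex ((536.4702758789062, 10.268929481506348), 25.556798934936523)
hex centroid mm 536.3875624467523 10.254476820129359
```

View pics/p7.png

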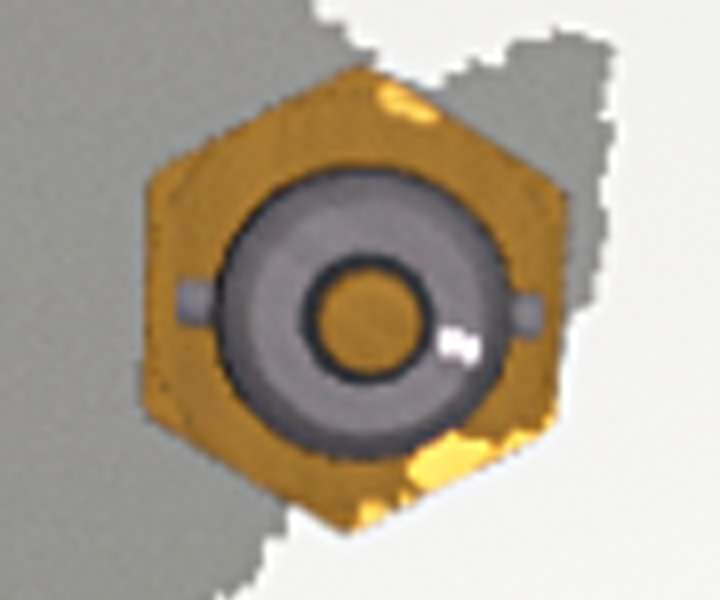

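Port axis at (0.5364, 0.0103): the stem and hexagon estimates agree to 0.1 mm. The crop also shows the pin lying roughly along y. I'll move to just above it.

>>> {"method": "servo_tool", "body": {
  "rows": [
    [[20,5,0],0,-0.6],
    [[45,10,0],0,-0.6],
    [[64,14,0],0,-0.6],
    [[64,14,30],0,-0.6],
    [[64,14,60],0,-0.6],
    [[64,14,80],0,-0.6],
    [[64,14,80],0,-0.6],
    [[64,14,80],0,-0.6]
  ]
}}

```text
t: 12.2
tcp_pos: [0.5404, 0.0065, 0.2794]
tool_rot: [0.994, 0.106, -0.009, -0.006]
force: [0.3, 0.6, -1.6]
finger_gap: 0.548
```

>>> {"method": "servo_tool", "body": {
  "rows": [
    [[0,0,0],0,-0.6],
    [[0,0,0],0,-0.6]
  ]
}}

```text
t: 12.4
tcp_pos: [0.541, 0.0059, 0.2807]
tool_rot: [0.994, 0.105, -0.007, -0.006]
force: [-0.3, -0.2, -1.1]
finger_gap: 0.547
```

```bash
cat > c.py <<'E'
from h import *
s=state();M=R.from_quat(s["tool_rot"]).as_matrix();z=M[:,2];c=np.array(s["tcp_pos"])+.16*z;d=np.array([.5364,.0103,.044])-c
print("cap",c.round(4),"rel seat",(-d).round(4),"| xy fix in tool mm",(M.T@[d[0],d[1],0]*1e3).round(1),"tilt",np.arccos(-z[2]).round(4),"tx",np.round(s["ft_torque"],3))
E
python3 c.py
```

```text
{'t': 12.4, 'q': [-0.1973, 0.5993, 1.7471, 0.0094, 0.8121, 1.1558], 'tcp_pos': [0.541, 0.0059, 0.2807], 'tool_rot': [0.9944, 0.1054, -0.007, -0.0058], 'force': [-0.3244, -0.1625, -1.1197], 'ft_torque': [0.0317, 0.0016, 0.0236], 'finger_gap': 0.547}
[[0.978, 0.209, -0.015], [0.21, -0.978, 0.01], [-0.013, -0.013, -1.0]]
cap [0.5386 0.0075 0.1208] rel seat [ 0.0022 -0.0028  0.0768] | xy fix in tool mm [-1.6 -3.2  0.1] tilt 0.0182 tx [0.032 0.002 0.024]
```

>>> {"method": "servo_tool", "body": {
  "rows": [
    [[-1.2,-2.7,0],0,-0.6],
    [[-1.2,-2.7,12],0,-0.6],
    [[-1.2,-2.7,20],0,-0.6],
    [[-1.2,-2.7,20],0,-0.6],
    [[-1.2,-2.7,20],0,-0.6]
  ]
}}

```text
t: 12.9
tcp_pos: [0.5388, 0.0086, 0.2601]
tool_rot: [0.994, 0.105, -0.008, -0.006]
force: [-1.1, 0.3, -1.0]
finger_gap: 0.55
```

```bash
python3 c.py
```

```text
{'t': 12.9, 'q': [-0.1931, 0.6322, 1.7637, 0.0099, 0.7641, 1.1592], 'tcp_pos': [0.5388, 0.0086, 0.2601], 'tool_rot': [0.9944, 0.1054, -0.0077, -0.006], 'force': [-1.0507, 0.2768, -1.0012], 'ft_torque': [-0.0223, 0.0264, 0.0151], 'finger_gap': 0.5496}
[[0.978, 0.21, -0.017], [0.21, -0.978, 0.01], [-0.014, -0.014, -1.0]]
cap [0.5361 0.0102 0.1002] rel seat [-0.0003 -0.0001  0.0562] | xy fix in tool mm [ 0.3  0.  -0. ] tilt 0.0196 tx [-0.022  0.026  0.015]
```

Cap bottom is now at 36 mm above the seat and centred. I'll enter the taper.

>>> {"method": "servo_tool", "body": {
  "rows": [
    [[0.5,0,4],0,-0.6],
    [[0.5,0,8],0,-0.6],
    [[0.5,0,12],0,-0.6],
    [[0.5,0,15],0,-0.6],
    [[0.5,0,17],0,-0.6],
    [[0.5,0,17],0,-0.6],
    [[0.5,0,17],0,-0.6]
  ]
}}

```text
t: 13.6
tcp_pos: [0.5391, 0.0089, 0.2431]
tool_rot: [0.994, 0.105, -0.008, -0.006]
force: [-0.6, 0.2, -1.5]
finger_gap: 0.547
```

```bash
python3 c.py
```

```text
{'t': 13.6, 'q': [-0.1925, 0.6618, 1.7711, 0.0104, 0.7269, 1.1592], 'tcp_pos': [0.5391, 0.0089, 0.2431], 'tool_rot': [0.9944, 0.1054, -0.0077, -0.006], 'force': [-0.5768, 0.1831, -1.5357], 'ft_torque': [0.0707, 0.0308, -0.0009], 'finger_gap': 0.5469}
[[0.978, 0.21, -0.016], [0.21, -0.978, 0.01], [-0.014, -0.014, -1.0]]
cap [0.5364 0.0105 0.0832] rel seat [0.     0.0002 0.0392] | xy fix in tool mm [-0.1  0.2 -0. ] tilt 0.0194 tx [ 0.071  0.031 -0.001]
```

>>> {"method": "servo_tool", "body": {
  "rows": [
    [[0,0,2],0,-0.6],
    [[0,0,4],0,-0.6],
    [[0,0,5.5],0,-0.6],
    [[0,0,6.5],0,-0.6],
    [[0,0,6.5],0,-0.6]
  ]
}}

```text
t: 14.1
tcp_pos: [0.539, 0.009, 0.2379]
tool_rot: [0.994, 0.106, -0.007, -0.006]
force: [-1.4, 0.4, 9.6]
finger_gap: 0.547
```

```bash
python3 c.py
```

```text
{'t': 14.1, 'q': [-0.1923, 0.671, 1.7737, 0.0104, 0.7144, 1.159], 'tcp_pos': [0.539, 0.009, 0.2379], 'tool_rot': [0.9944, 0.1056, -0.0073, -0.0058], 'force': [-1.3561, 0.4223, 9.5628], 'ft_torque': [-0.065, 0.3284, -0.0085], 'finger_gap': 0.547}
[[0.978, 0.21, -0.016], [0.21, -0.978, 0.01], [-0.013, -0.013, -1.0]]
cap [0.5365 0.0106 0.0779] rel seat [0.0001 0.0003 0.0339] | xy fix in tool mm [-0.1  0.2 -0. ] tilt 0.0187 tx [-0.065  0.328 -0.009]
```

>>> {"method": "servo_tool", "body": {
  "rows": [
    [[0,0,1.5],-4,-0.6],
    [[0,0,1.5],-8,-0.6],
    [[0,0,1.5],-12,-0.6],
    [[0,0,1.5],-16,-0.6],
    [[0,0,1.5],-20,-0.6],
    [[0,0,1.5],-24,-0.6],
    [[0,0,1.5],-28,-0.6],
    [[0,0,1.5],-28,-0.6]
  ]
}}

```text
t: 14.9
tcp_pos: [0.5391, 0.0087, 0.2371]
tool_rot: [0.939, 0.343, -0.005, -0.007]
force: [-1.0, -0.9, 5.0]
finger_gap: 0.546
```

```bash
python3 c.py
```

```text
{'t': 14.9, 'q': [-0.1927, 0.6723, 1.7741, 0.0097, 0.7115, 0.67], 'tcp_pos': [0.5391, 0.0087, 0.2371], 'tool_rot': [0.9392, 0.3432, -0.0053, -0.0069], 'force': [-0.9611, -0.8527, 4.9642], 'ft_torque': [-0.0913, 0.1629, 0.1741], 'finger_gap': 0.5457}
[[0.764, 0.645, -0.015], [0.645, -0.764, 0.009], [-0.005, -0.017, -1.0]]
cap [0.5368 0.0102 0.0771] rel seat [ 0.0004 -0.0001  0.0331] | xy fix in tool mm [-0.2 -0.3  0. ] tilt 0.0174 tx [-0.091  0.163  0.174]
```

>>> {"method": "servo_tool", "body": {
  "rows": [
    [[0,0,2],-4,-0.6],
    [[0,0,2],-8,-0.6],
    [[0,0,2],-12,-0.6],
    [[0,0,2],-16,-0.6],
    [[0,0,2],-20,-0.6],
    [[0,0,2],-24,-0.6],
    [[0,0,2],-28,-0.6],
    [[0,0,2],-28,-0.6]
  ],
  "force": 90
}}

```text
t: 15.7
tcp_pos: [0.5386, 0.0084, 0.2348]
tool_rot: [0.829, 0.56, -0.005, -0.009]
force: [-1.5, -2.9, 1.3]
finger_gap: 0.544
```

```bash
python3 c.py
```

```text
{'t': 15.7, 'q': [-0.1932, 0.6761, 1.7757, 0.0086, 0.7083, 0.1829], 'tcp_pos': [0.5386, 0.0084, 0.2348], 'tool_rot': [0.8287, 0.5597, -0.0045, -0.0085], 'force': [-1.5153, -2.8858, 1.2894], 'ft_torque': [-0.5828, 0.5322, -0.201], 'finger_gap': 0.5443}
[[0.373, 0.927, -0.017], [0.928, -0.373, 0.009], [0.002, -0.019, -1.0]]
cap [0.5359 0.0099 0.0748] rel seat [-0.0005 -0.0004  0.0308] | xy fix in tool mm [ 0.6  0.3 -0. ] tilt 0.0193 tx [-0.583  0.532 -0.201]
```

>>> {"method": "servo_tool", "body": {
  "rows": [
    [[0,0,1],0,-0.6],
    [[0,0,2],0,-0.6],
    [[0,0,3],0,-0.6],
    [[0,0,4],0,-0.6],
    [[0,0,4],0,-0.6]
  ]
}}

```text
t: 16.2
tcp_pos: [0.5384, 0.0086, 0.2345]
tool_rot: [0.829, 0.559, -0.004, -0.008]
force: [-6.8, -0.4, 29.2]
finger_gap: 0.542
```

```bash
python3 c.py; python3 - <<'E'
from h import *
s=snapshot("wrist");redcap(s);np.savez("/tmp/w8.npz",**s)
E
```

```text
{'t': 16.2, 'q': [-0.193, 0.6763, 1.7767, 0.0084, 0.7055, 0.1859], 'tcp_pos': [0.5384, 0.0086, 0.2345], 'tool_rot': [0.8294, 0.5586, -0.004, -0.0079], 'force': [-6.7879, -0.3762, 29.2303], 'ft_torque': [-0.295, 1.316, -0.1609], 'finger_gap': 0.5419}
[[0.376, 0.927, -0.016], [0.927, -0.376, 0.009], [0.002, -0.018, -1.0]]
cap [0.5359 0.0099 0.0745] rel seat [-0.0005 -0.0004  0.0305] | xy fix in tool mm [ 0.5  0.3 -0. ] tilt 0.0178 tx [-0.295  1.316 -0.161]
red 276.2 314.0 [54.4 66.6] 2844.0 [ 0.5206 -0.0229  0.04  ]
red 159.5 190.4 [24.3 47.3] 822.0 [0.4901 0.0717 0.04  ]
```

The wrist view numbers show the cap hasn't slipped in the grip (disc still at 276,314). So it really sank about 4 mm and is now binding, probably against a keyway flank. I'll turn back slightly under a light push.

>>> {"method": "servo_tool", "body": {
  "rows": [
    [[0.3,0.2,0],0,-0.6],
    [[0.3,0.2,1],1.5,-0.6],
    [[0.3,0.2,1.5],3,-0.6],
    [[0.3,0.2,2],4.5,-0.6],
    [[0.3,0.2,2],4.5,-0.6]
  ]
}}

```text
t: 16.75
tcp_pos: [0.5389, 0.0086, 0.233]
tool_rot: [0.852, 0.524, -0.004, -0.007]
force: [-2.1, -2.3, 4.3]
finger_gap: 0.542
```

```bash
python3 c.py
```

```text
{'t': 16.75, 'q': [-0.1928, 0.6794, 1.7763, 0.0088, 0.7016, 0.2687], 'tcp_pos': [0.5389, 0.0086, 0.233], 'tool_rot': [0.8518, 0.5238, -0.0038, -0.0074], 'force': [-2.1402, -2.3329, 4.2974], 'ft_torque': [-0.5984, 0.3237, -0.5344], 'finger_gap': 0.5419}
[[0.451, 0.892, -0.014], [0.892, -0.451, 0.009], [0.001, -0.017, -1.0]]
cap [0.5367 0.01   0.073 ] rel seat [ 0.0003 -0.0003  0.029 ] | xy fix in tool mm [ 0.2 -0.4  0. ] tilt 0.0167 tx [-0.598  0.324 -0.534]
```

>>> {"method": "servo_tool", "body": {
  "rows": [
    [[0,0,1],-0.5,-0.6],
    [[0,0,2],-1,-0.6],
    [[0,0,3],-1.5,-0.6],
    [[0,0,4],-2,-0.6],
    [[0,0,4],-2,-0.6]
  ]
}}

```text
t: 17.25
tcp_pos: [0.5389, 0.0085, 0.2317]
tool_rot: [0.844, 0.536, -0.003, -0.007]
force: [-6.7, -3.4, 23.8]
finger_gap: 0.539
```

```bash
python3 c.py
```

```text
{'t': 17.25, 'q': [-0.1932, 0.6816, 1.7772, 0.0097, 0.6974, 0.2376], 'tcp_pos': [0.5389, 0.0085, 0.2317], 'tool_rot': [0.8439, 0.5365, -0.0032, -0.0073], 'force': [-6.7142, -3.3586, 23.8121], 'ft_torque': [-0.5651, 1.144, -0.7818], 'finger_gap': 0.5392}
[[0.424, 0.905, -0.013], [0.905, -0.424, 0.009], [0.002, -0.016, -1.0]]
cap [0.5368 0.0099 0.0717] rel seat [ 0.0004 -0.0004  0.0277] | xy fix in tool mm [ 0.2 -0.6  0. ] tilt 0.0159 tx [-0.565  1.144 -0.782]
```

```bash
python3 - <<'E'
from h import *
s=snapshot("wrist");redcap(s);W=s["image"][180:420,120:440]
t=snapshot("scene");P=cloud(t);m=(np.hypot(P[...,0]-.5367,P[...,1]-.01)<.022)&(P[...,2]<.13)
q=P[m];print(len(q),np.percentile(q[:,2],[5,50,90,97]))
a=t["image"][150:260,220:340]
cv2.imwrite("pics/v12.png",np.hstack([cv2.resize(W,(400,300)),cv2.resize(a,(400,300),interpolation=cv2.INTER_CUBIC)]))
E
```

```text
red 276.2 313.9 [54.4 66.5] 2842.0 [ 0.5208 -0.0204  0.04  ]
red 153.1 198.6 [24.  48.1] 824.5 [0.4901 0.0717 0.04  ]
241 [-0.7489044   0.05909955  0.09167728  0.12462552]
```

View pics/v12.png

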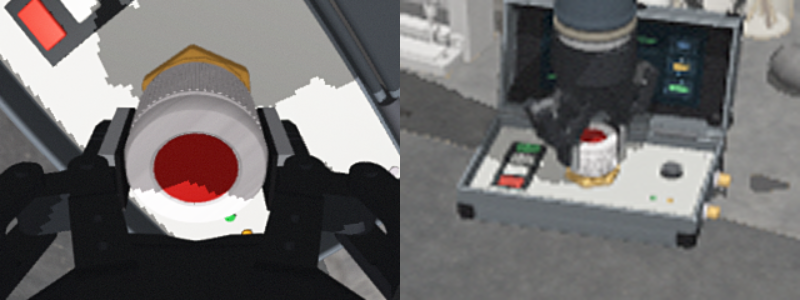

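The picture shows the cap upright in the jaws over the hexagon with the lid open. Its top is at 91.7 mm, which confirms it is keyed, with mid at about 27.7 mm. The torque sign says it wants more positive turn.

>>> {"method": "servo_tool", "body": {
  "rows": [
    [[-0.3,-0.2,0],1.5,-0.6],
    [[-0.3,-0.2,0.5],3,-0.6],
    [[-0.3,-0.2,1],4,-0.6],
    [[-0.3,-0.2,1.5],5,-0.6],
    [[-0.3,-0.2,2],5,-0.6]
  ]
}}

```text
t: 17.85
tcp_pos: [0.5388, 0.0085, 0.2293]
tool_rot: [0.867, 0.499, -0.003, -0.007]
force: [-1.1, -0.1, 3.7]
finger_gap: 0.544
```

```bash
python3 c.py
```

```text
{'t': 17.85, 'q': [-0.1932, 0.6857, 1.7784, 0.0099, 0.692, 0.3247], 'tcp_pos': [0.5388, 0.0085, 0.2293], 'tool_rot': [0.8665, 0.4991, -0.0034, -0.0071], 'force': [-1.0726, -0.1051, 3.7004], 'ft_torque': [0.0059, 0.1462, -0.0122], 'finger_gap': 0.5439}
[[0.502, 0.865, -0.013], [0.865, -0.502, 0.009], [0.001, -0.016, -1.0]]
cap [0.5367 0.0099 0.0693] rel seat [ 0.0003 -0.0004  0.0253] | xy fix in tool mm [ 0.2 -0.5  0. ] tilt 0.0158 tx [ 0.006  0.146 -0.012]
```

Free now: torque is about 0 and it's on the stem at 25.3 mm. I'll push home.

>>> {"method": "servo_tool", "body": {
  "rows": [
    [[0,0,1.5],1,-0.6],
    [[0,0,3],1,-0.6],
    [[0,0,4.5],1,-0.6],
    [[0,0,6],1,-0.6],
    [[0,0,7],1,-0.6],
    [[0,0,7],1,-0.6]
  ]
}}

```text
t: 18.45
tcp_pos: [0.5388, 0.0086, 0.2241]
tool_rot: [0.871, 0.492, -0.003, -0.007]
force: [-4.3, 0.7, 18.2]
finger_gap: 0.541
```

```bash
python3 c.py
```

```text
{'t': 18.45, 'q': [-0.193, 0.6948, 1.7807, 0.01, 0.6793, 0.3421], 'tcp_pos': [0.5388, 0.0086, 0.2241], 'tool_rot': [0.8708, 0.4916, -0.003, -0.0067], 'force': [-4.284, 0.6707, 18.1638], 'ft_torque': [-0.0791, 0.6294, -0.0695], 'finger_gap': 0.5406}
[[0.517, 0.856, -0.012], [0.856, -0.517, 0.009], [0.001, -0.015, -1.0]]
cap [0.5369 0.01   0.0641] rel seat [ 0.0005 -0.0003  0.0201] | xy fix in tool mm [-0.  -0.6  0. ] tilt 0.0146 tx [-0.079  0.629 -0.069]
```

```bash
python3 - <<'E'
from h import *
t=snapshot("scene");P=cloud(t)
H=np.array([.6053,.0266,.052]);yaw=np.radians(12.2);X=np.array([np.cos(yaw),np.sin(yaw),0]);Y=np.array([-X[1],X[0],0])
r=P-H;x=r@X;y=r@Y;z=r[...,2]
for lo,hi in((-.085,.085),(-.1,-.04)):
    m=(y>lo)&(y<hi)&(z>.04)&(z<.12)&(x>-.0)&(x<.12);c,n,q=lidfit(P,m);n*=-np.sign(n@X);print(len(q),"lid",90+np.degrees(np.arctan2(n[2],-n@X)))
m=(np.hypot(P[...,0]-.5367,P[...,1]-.01)<.022)&(P[...,2]<.13)
h=cv2.cvtColor(t["image"],cv2.COLOR_BGR2HSV);m2=m&((h[...,0]<8)|(h[...,0]>172))&(h[...,1]>110)
print("cap red z",np.median(P[m2],0),m2.sum())
redcap(snapshot("wrist"))
s=snapshot("scene");P0=cloud(dict(np.load("/tmp/scene.npz") if 0 else np.load("/tmp/s3.npz")))
exec(open("c.py").read().split("\n",1)[1])
E
```

```text
481 lid 106.25968220789002
355 lid 105.80998212336976
cap red z [0.53603213 0.01271921 0.08214894] 32
red 276.2 313.9 [54.4 66.4] 2837.5 [ 0.5205 -0.0143  0.04  ]
red 143.7 215.6 [24.2 48.6] 842.0 [0.4903 0.0716 0.04  ]
{'t': 18.6, 'q': [-0.193, 0.6948, 1.7808, 0.01, 0.6792, 0.3421], 'tcp_pos': [0.5388, 0.0086, 0.2241], 'tool_rot': [0.8708, 0.4916, -0.003, -0.0067], 'force': [-3.9915, -0.1265, 18.128], 'ft_torque': [-0.0608, 0.6102, -0.0389], 'finger_gap': 0.544}
[[0.517, 0.856, -0.012], [0.856, -0.517, 0.009], [0.001, -0.015, -1.0]]
cap [0.5369 0.01   0.0641] rel seat [ 0.0005 -0.0003  0.0201] | xy fix in tool mm [ 0.  -0.6  0. ] tilt 0.0146 tx [-0.061  0.61  -0.039]
```

```bash
python3 -c "
from station import *
print(sign_off())"
```

```text
the job is handed in; nothing more can be done
None
```

The lid is open, and the cap is keyed over the pin and held fully home. I handed the job in at about 18.6 s with the gripper still pressing; `sign_off()` gave no verdict.

- **Lid:** I raised it from about 16° ajar. The arm's path gives 108–110° open. The depth-image fit gives about 106°, so the two disagree by a few degrees, but both are within 100–120°.
- **Cap:** I turned it under a light push until it dropped over the pin. It jammed partway down with up to 29 N on it, and I freed it by turning it back about 10°.
- **Final position:** cap_mid is 20.1 mm above the seat and about 0.6 mm off the axis. The tool is tilted 0.015 rad and pushing down with about 18 N. The wrist picture shows the cap has not slipped in the jaws. I have no reading of the stem itself; at this height it should be about 6 mm down.
- **Scene camera check:** it put the cap's top disc at 82 mm against the 84 mm expected. That is within its 2 mm calibration.
- **Bystanders:** nothing came near the oil can or the hex key. I did not measure their positions again at the end.

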